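# Strap the steady over a turned spindle, then index it to the third click and hold

### The job

On the woodturner's indexing jig, first swing the hinged strap with the red ball over the wooden spindle and press it down until it lies fully home in its forked catch. Then turn the black bar knob on the brass dividing plate clockwise, feeling the clicks, to the third stop (red dot at the plunger) without running on towards the fourth, and finish while still holding it there: the plate is sprung and turns back if let go. Leave the chisel, the bottle and the cup where they are.

Things in the scene. Friction and masses are not known exactly. Their poses are not given: they have to be found in the camera images.
- jig: Indexing jig, screwed to the bench: plywood board 190 x 370 x 20 mm, origin on the bench, x across the board (away from the robot), y along it, z up. Green dividing head 125 x 100 mm, 100 mm high, centred at y = +90; wooden spindle (up to 40 mm thick) along y, 70 mm up; green tailstock 60 x 35 mm, 95 mm high, at y = -185. Strap and catch at y = -90.
- strap (a joint): Angle of the strap, rad: 0 = level, home in its catch (hard stop); grows as it opens upwards and back to the jig's -x; 1.57 = upright; largest 1.9. Starts open, 1.15 to 1.6. Stiff hinge: it stays where it is left; about 0.15 N m moves it.
- strap_ball (a point): Centre of the red ball knob (26 mm diameter) on the free end of the strap, 115 mm from the hinge axis. The strap is a steel bar 14 mm wide, 6 mm thick. Axes: x from the hinge out along the strap, y along the hinge axis (jig y). When home, the ball is 95 mm above the bench at jig x = +75, y = -90 mm.
- strap_hinge (a point): Point on the strap's hinge axis, in the middle of the strap: jig x = -40, y = -90 mm, 95 mm above the bench; the axis runs along the jig's y. Two cheeks beside it rise to 103 mm. The catch is a fork at jig x = +40 mm: two steel prongs 102 mm high, 19 mm apart inside, with a seat between them on which the strap lies.
- index_knob (a joint): Angle of knob and plate, rad: 0 = home (hard stop, its start), grows clockwise seen from above, largest 1.8. A sprung roller plunger clicks into the scalloped brass rim every 20 degrees: stops at 0.349, 0.698, 1.047 (third), 1.396. A return spring (0.08 N m at home, 0.16 at the third stop) runs it back when let go; with the clicks, turning takes up to 0.25 N m.
- knob_grip (a point): On the vertical knob axis inside the black bar grip, 144 mm above the bench, 28 mm above the brass plate's face (116 mm; plate 83 mm across). Bar 46 mm long, 16 mm thick, top at 158 mm. x along the bar (at home 30 degrees anticlockwise of jig x), y across it, z up. At the third stop the plate's red dot is at the plunger, the dark block with a white line on the jig's +x side.
- chisel: Bystander: wood-handled chisel lying on the bench on jig's -y side, 246 mm long, 26 mm thick; origin on its underside, x along the blade. Not to be moved.
- oil_bottle: Bystander: amber bottle, 52 mm across, 130 mm tall, standing on the jig's +y side; origin at the centre of its foot. Not to be moved.
- turned_cup: Bystander: turned wooden cup, 76 mm across the rim, 70 mm high, standing beyond the jig (+x); origin at the centre of its foot. Not to be moved.

How it is judged:
On the way, in this order (a step that is already met when the one before it is completed fails the run):
1. the strap lies home in its catch while the knob is still at home (value of joint strap below 0.05 rad and value of joint index_knob below 0.17 rad), for 0.2 s.
2. the knob has been turned to the third stop (value of joint index_knob between 0.9472 and 1.1472 rad and value of joint strap below 0.05 rad), for 0.3 s.
At the end, for the whole second after the job is handed in: The strap is home in its catch (below 0.05 rad), the knob stands at the third stop (1.047 rad within 0.1 rad), the fingers are still on the knob's bar with more than 1 N, and the chisel, bottle and cup are within 30 mm of where they were (all of step 2 and contact force between the fingers and index_knob_c0 above 1 N and distance of each of chisel, oil_bottle, turned_cup from where it was at the start of the episode below 0.03 m); the arm keeps its last pose, push and grip.
It fails at once if the knob runs on past the third stop, half-way to the fourth (value of joint index_knob above 1.25 rad).
It fails at once if the knob is turned to a click while the strap is not home (value of joint index_knob above 0.3 rad and value of joint strap above 0.15 rad).
It fails at once if a bystander (chisel, bottle or cup) is pushed more than 30 mm (distance of any of chisel, oil_bottle, turned_cup from where it was at the start of the episode above 0.03 m).
It also fails if it takes over 48 s, if anything falls off the work surface, if the arm or the gripper's body presses on something with over 40 N, if the wrist force passes 120 N, or if a joint passes its speed limit or range.

### The arm

A 7-joint arm with a two-finger parallel gripper is mounted at the origin on the work surface. World frame = base frame: x ahead of the robot, y to its left, z up, the work surface at z = 0. Lengths are in m, angles in rad, forces in N, time in s.
With the tool pointing down it reaches from about 0.4 to 0.85 m from the base axis. Payload 10.4 kg.
Tool frame: the origin (TCP) lies midway between the tips of the shut fingers; the grasp point (between the pads) lies 19 mm behind it (manip.pinch_z is the distance from the TCP to the grasp point, in m); y points along the fingers, x is the direction in which the jaws open and shut, and the axes are right-handed (so a half turn about y gives the same grasp; the last joint's range is limited). The gripper opens to 85 mm and grips with 20 to 120 N. Pads are 22 mm wide; open, the fingers measure 114 mm over their backs; the gripper's body (76 mm by 85 mm) begins 54 mm behind the grasp point. The pads swing forward as they close: fully open they stand 13 mm farther back than shut.
Start: joints at [-1.21, 0.332, -0.065, 1.46, 0.022, 1.35, -0.088], TCP at [0.234, 0.58, 0.231] pointing down, gripper open.
Joint ranges: [-2.6, 2.6], [-0.5, 2.12], [-1.47, 1.34], [0.16, 2.42], [-1.27, 4.41], [0.06, 2.06], [-2.6, 2.6]. Speed limits (rad/s): [2.22, 2.22, 2.79, 2.79, 3.14, 3.14, 3.14].

### API

Orientations are given as a unit quaternion [x, y, z, w].
In Python, from workcell import manip gives the robot as it stands.
- The arm moves only by the shell command python3 -m pendant 'ROWS' [OPENING] [FORCE]. ROWS is a JSON object of lists of equal length, an entry for each row: "offset": the shift along the tool's x, y, z scaled (see below), a list of three; "turn": the turn, a rotation vector about the tool's x, y, z scaled (see below), a list of three. A call has 1 to 12 rows; each row is the pose to reach, as a shift and turn from the pose measured when the call began, along the tool's axes at that moment; what a row does not reach only later rows make up. The controller multiplies each number of a shift by 200 mm and each number of a turn by 45 degrees. A row lasts 1/8 s, in which the tool goes at most 62.5 mm and 10.7 degrees, less where a joint would pass 70% of its speed; a pose out of reach is approached as far as the arm can. A call with a number of a shift or a turn outside -1 to 1 is refused whole. A call with a gripper value outside its range is refused whole. OPENING is the opening in per cent of the stroke, from 0 (shut) to 100 (fully open), set as the call begins (- or left out, the last holds). The fingers move at their own pace and stop on an object; FORCE is the grip in N (left out, the last holds). Time passes only in rows, so rows that repeat a pose let the fingers close. It gives the time, the measured TCP pose, the force and the opening at its end, in the units of the state.
- manip.get_obs(): the state, without advancing time (a new reading comes with each control period).
- manip.camera(name): name is "side" or "top" or "wrist"; returns (picture, depth): 420x560x3 uint8, red, green, blue; 420x560 float32, m along the optical axis (not along the pixel's ray), 0 where there is no reading.
- manip.camera_model(name): a dict with "intrinsics" (3x3 intrinsics, pixels), "k1" (the pictures are not rectified: a ray, as slopes to the right and down, at radius r is drawn at 1 + k1 r^2 times it, then the intrinsics apply), "R" (3x3) and "t" (3): a world point X has camera coordinates R X + t; the wrist camera has in their place "tool_from_camera" (4x4, takes a point from camera to tool coordinates, whose origin is the TCP and whose axes are the tool frame's). Camera axes: x right, y down, z forward; pixel columns grow to the right and rows downward; lengths in m; the calibration is good to about 2 mm. A picture is of the moment at which its call begins: read the wrist's pose just before it. camera_model takes no time and is no camera call.
- manip.hand_in(): hands the job in, once; it reports no verdict.
The state is a dict: "clock": time; "joint_pos": joint angles; "joint_velocities": joint speeds; "tau": joint torques, N m; "position": TCP position; "ee_rot": TCP orientation; "ft_force": force on the tool from outside, world axes, zero at the start; "torque": the same for the moment, N m; "grip_width": opening from 0.0 (shut) to 1.0 (fully open).
Only numpy, scipy, OpenCV 4.12 (cv2) and the standard library are available. Lean on these libraries where they do the work, as an engineer would, in place of code of your own. Each camera call takes 0.05 s, during which the arm holds its last target. There are 200 camera calls.

## Working session

There is one attempt and no reset: what is moved stays moved. The work goes in short steps, Python scripts to look and compute and a shell command to move; the robot and the scene stay as the last step left them, time stands still between calls to the robot, and variables do not carry over. Pictures are saved under pics/ and viewed, about 8 in all and at most 12, crops included, and the job is handed in when it is done.

```bash
mkdir -p pics; ls
python3 - <<'E'
from workcell import manip
import cv2,numpy as np
print(manip.get_obs())
a,d=manip.camera("side");b,e=manip.camera("top")
cv2.imwrite("pics/side.png",a[...,::-1]);cv2.imwrite("pics/top.png",b[...,::-1])
np.savez("v0.npz",a=a,d=d,b=b,e=e)
for n in("side","top","wrist"):print(n,manip.camera_model(n))
E
```

```text
pics
{'clock': 0.0, 'joint_pos': array([-1.20959706,  0.33286834, -0.06470613,  1.46094807,  0.02158723,
        1.34990774, -0.08846792]), 'joint_velocities': array([-6.01016077e-04, -1.09542969e-03,  1.75220325e-03, -3.78907708e-05,
       -1.26747158e-04,  5.02923239e-05,  3.07123338e-04]), 'tau': array([-8.91305499e-04, -6.25447154e+01,  4.84644959e-02, -3.91619432e+01,
        1.61033770e-02,  9.71461268e-03, -4.83292740e-05]), 'position': array([0.23388383, 0.57917691, 0.23051493]), 'ee_rot': array([ 0.58647198,  0.39506596, -0.39588648, -0.58587319]), 'ft_force': array([0.08387226, 0.60201994, 0.12907476]), 'torque': array([-0.01054814, -0.00367896, -0.02145766]), 'grip_width': 0.9978471449985112}
side {'intrinsics': array([[468.33993139,   0.        , 284.87714748],
       [  0.        , 468.33993139, 210.99299224],
       [  0.        ,   0.        ,   1.        ]]), 'k1': 0.00611233957140647, 'R': array([[ 0.78258195, -0.62217629,  0.02149796],
       [-0.38349496, -0.50899245, -0.77062203],
       [ 0.49040505,  0.59483053, -0.63692977]]), 't': array([-0.44125858,  0.32972
[... 288 characters left out ...]
437519,  0.01188523, -0.17568215],
       [ 0.17548194, -0.0162003 , -0.98434935]]), 't': array([0.02360549, 0.59312305, 1.12005068])}
wrist {'intrinsics': array([[347.43440565,   0.        , 279.32312775],
       [  0.        , 347.43440565, 209.41628961],
       [  0.        ,   0.        ,   1.        ]]), 'k1': -0.03048235960008362, 'tool_from_camera': array([[ 9.99999555e-01, -9.36048518e-04,  1.13360371e-04,
        -9.22447718e-04],
       [-3.60950730e-04, -2.68968595e-01,  9.63148880e-01,
        -1.43402449e-01],
       [-8.71063702e-04, -9.63148493e-01, -2.68968813e-01,
         6.76057073e-02],
       [ 0.00000000e+00,  0.00000000e+00,  0.00000000e+00,
         1.00000000e+00]])}
```

View pics/side.png

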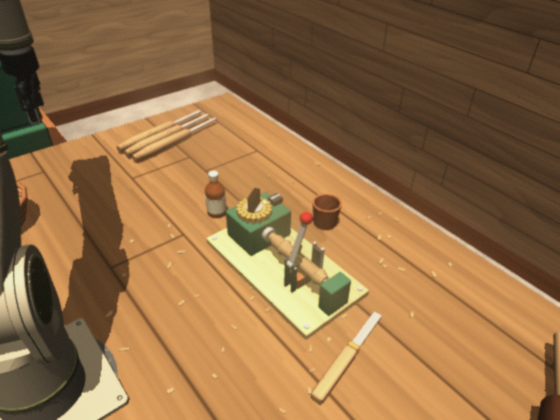

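View pics/top.png

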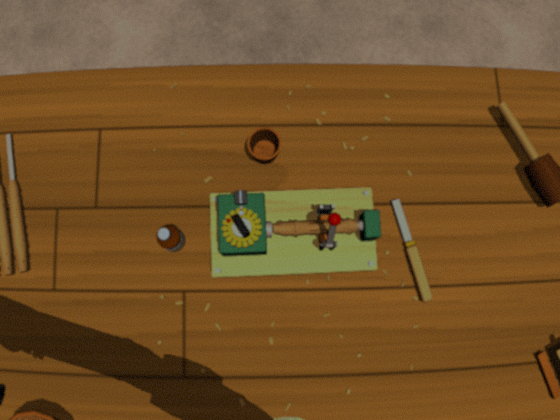

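The views show the jig nearly aligned with the world axes: head left in the top view at (240,225), red ball at (334,219), bottle at (170,238), cup at (263,146), chisel on the right. Next I'll measure the board pose, ball and knob.

```bash
cat > h.py <<'E'
import numpy as np,cv2
from workcell import manip
from scipy.spatial.transform import Rotation as Ro
def und(m,uv):
    K=np.array(m["intrinsics"]);p=(np.atleast_2d(uv).astype(float)-K[:2,2])/K[0,0]
    q=p.copy()
    for _ in range(20): q=p/(1+m["k1"]*(q**2).sum(1,keepdims=True))
    return np.c_[q,np.ones(len(q))]
def pose(m,o=None):
    if "R" in m: R=np.array(m["R"]);return R.T,-R.T@np.array(m["t"])
    T=np.array(m["tool_from_camera"]);A=Ro.from_quat(o["ee_rot"]).as_matrix()
    return A@T[:3,:3],A@T[:3,3]+o["position"]
def rays(n,uv,o=None):
    m=manip.camera_model(n);R,c=pose(m,o);return c,und(m,uv)@R.T
def plane(n,uv,z,o=None):
    c,d=rays(n,uv,o);return c+d*((z-c[2])/d[:,2])[:,None]
def tri(L):
    A=np.zeros((3,3));b=np.zeros(3)
    for c,d in L:
        d=d/np.linalg.norm(d);P=np.eye(3)-np.outer(d,d);A+=P;b+=P@c
    x=np.linalg.solve(A,b);return x,[np.linalg.norm(np.cross(x-c,d/np.linalg.norm(d))) for c,d in L]
def red(img):
    h=cv2.cvtColor(img,cv2.COLOR_RGB2HSV)
    m=(((h[...,0]<4)|(h[...,0]>175))&(h[...,1]>190)&(h[...,2]>120)).astype(np.uint8)
    n,l,s,c=cv2.connectedComponentsWithStats(m);i=1+np.argmax(s[1:,4]);return c[i],s[i]
E
python3 - <<'E'
from h import *
v=np.load("v0.npz");a,b=v["a"],v["b"]
ca,sa=red(a);cb,sb=red(b);print(ca,sa,cb,sb)
ra=rays("side",ca);rb=rays("top",cb)
print("ball",tri([(ra[0],ra[1][0]),(rb[0],rb[1][0])]))
for n,im in(("top",b),("side",a)):
    h=cv2.cvtColor(im,cv2.COLOR_RGB2HSV)
    m=((h[...,0]>25)&(h[...,0]<45)&(h[...,1]>60)&(h[...,2]>100)).astype(np.uint8)
    k,l,s,c=cv2.connectedComponentsWithStats(m);i=1+np.argmax(s[1:,4])
    yx=np.argwhere(l==i)[:,::-1]
    hull=cv2.convexHull(yx.astype(np.int32))[:,0]
    P=plane(n,hull,0.02)
    r=cv2.minAreaRect((P[:,:2]*1000).astype(np.float32));print(n,s[i],r,cv2.boxPoints(r).tolist())
cv2.imwrite("pics/crop1.png",cv2.resize(np.hstack([a[160:330,195:375],b[165:335,205:385]])[...,::-1],None,fx=2.2,fy=2.2,interpolation=cv2.INTER_CUBIC))
E
```

```text
[306.54545455 216.15151515] [302 213   9   7  33] [334.87142857 218.71428571] [331 214   9  10  70]
ball (array([ 0.53898277, -0.09347085,  0.20800398]), [np.float64(7.355865459226755e-05), np.float64(7.355865459223437e-05)])
top [ 210  193  167   84 5206] ((539.8653564453125, -22.140396118164062), (188.19512939453125, 367.837646484375), 1.4436326026916504) [[441.16412353515625, 159.34939575195312], [450.43121337890625, -208.37149047851562], [638.5665893554688, -203.63018798828125], [629.2994995117188, 164.0906982421875]]
side [ 208  228  129  106 3782] ((490.9339904785156, -25.810882568359375), (94.03691101074219, 366.1876220703125), 1.0388450622558594) [[440.60369873046875, 156.40036010742188], [447.2427978515625, -209.72705078125], [541.2642822265625, -208.02212524414062], [534.6251831054688, 158.10528564453125]]
```

View pics/crop1.png

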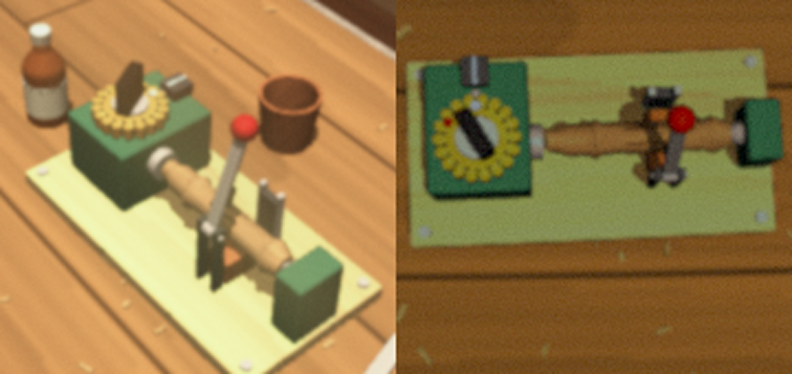

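Run:
```python
from h import *
v=np.load("v0.npz");a,b=v["a"],v["b"]
for n,im,box in(("top",b,(205,185,275,260)),("side",a,(225,185,295,235))):
    x0,y0,x1,y1=box
    h=cv2.cvtColor(im,cv2.COLOR_RGB2HSV)
    m=np.zeros(im.shape[:2],np.uint8)
    s=h[y0:y1,x0:x1]
    m[y0:y1,x0:x1]=((s[...,0]>18)&(s[...,0]<30)&(s[...,1]>150)&(s[...,2]>110))
    k,l,st,c=cv2.connectedComponentsWithStats(cv2.morphologyEx(m,cv2.MORPH_CLOSE,np.ones((5,5))))
    i=1+np.argmax(st[1:,4]);hull=cv2.convexHull(np.argwhere(l==i)[:,::-1].astype(np.int32))[:,0]
    P=plane(n,hull,0.114)[:,:2]*1000
    print(n,st[i],cv2.minEnclosingCircle(P.astype(np.float32)),cv2.fitEllipse(P.astype(np.float32)))
    # dark bar pixels
    g=im.max(2)[y0:y1,x0:x1]<60
    print("dark",g.sum())
    m2=np.zeros_like(m);m2[y0:y1,x0:x1]=g
    k,l2,st,c=cv2.connectedComponentsWithStats(m2)
    for j in range(1,k):
        if st[j,4]>25:
            q=np.argwhere(l2==j)[:,::-1];P=plane(n,q,0.158)[:,:2]*1000
            print(st[j],P.mean(0),cv2.minAreaRect(P.astype(np.float32)))
```

```text
top [222 208  39  39 723] ((538.02294921875, 88.20729064941406), 40.5891227722168) ((538.2633056640625, 88.20751953125), (79.30180358886719, 80.23999786376953), 118.93443298339844)
dark 379
[233 191  14  14  86] [589.76251117  88.25185939] ((591.5853881835938, 89.16859436035156), (25.951364517211914, 26.40365219116211), 89.7458724975586)
[232 214  17  23 174] [535.80022768  87.71922078] ((535.7963256835938, 87.72080993652344), (49.07933807373047, 14.36828899383545), 31.836702346801758)
[222 251  44   5 111] [480.58754287  81.4784401 ] ((480.5514221191406, 81.70086669921875), (5.113224983215332, 84.46340942382812), 1.8313549757003784)Traceback (most recent call last):
  File "<stdin>", line 12, in <module>
cv2.error: OpenCV(4.12.0) /io/opencv/modules/imgproc/src/shapedescr.cpp:361: error: (-201:Incorrect size of input array) There should be at least 5 points to fit the ellipse in function 'fitEllipseNoDirect'
```

```bash
cat > where.py <<'E'
# python3 where.py x y z yaw_deg : offsets/turn (scaled) from now to TCP target with tool y down, tool x at yaw
import sys
from h import *
o=manip.get_obs();R=Ro.from_quat(o["ee_rot"])
M=R.as_matrix();print("t",o["clock"],"pos",o["position"].round(4),"xyaw",np.degrees(np.arctan2(M[1,0],M[0,0])).round(2),"down",M[:,1].round(3),"F",o["ft_force"].round(1),"T",o["torque"].round(2),"w",round(o["grip_width"],3),"q",o["joint_pos"].round(2))
if len(sys.argv)>3:
    p=np.array(sys.argv[1:4],float);print("offset",(M.T@(p-o["position"])/.2).round(3))
if len(sys.argv)>4:
    w=np.radians(float(sys.argv[4]));x=[np.cos(w),np.sin(w),0];y=[0,0,-1.]
    G=np.c_[x,y,np.cross(x,y)];print("turn",((R.inv()*Ro.from_matrix(G)).as_rotvec()/np.radians(45)).round(3))
E
for t in "0.47 -0.093 0.32 90" "0.47 -0.093 0.32 -90" "0.537 0.088 0.25 121.6" "0.537 0.088 0.25 -58.4"; do python3 where.py $t; done
```

```text
t 0.1 pos [0.2339 0.5792 0.2306] xyaw 68.01 down [-0.    -0.001 -1.   ] F [-0.3  0.   0.6] T [-0.03 -0.03 -0.03] w 0.998 q [-1.21  0.33 -0.06  1.46  0.02  1.35 -0.09]
offset [-2.675 -0.443 -2.353]
turn [-0.    -0.489 -0.002]
t 0.1 pos [0.2339 0.5792 0.2306] xyaw 68.01 down [-0.    -0.001 -1.   ] F [-0.3  0.   0.6] T [-0.03 -0.03 -0.03] w 0.998 q [-1.21  0.33 -0.06  1.46  0.02  1.35 -0.09]
offset [-2.675 -0.443 -2.353]
turn [ 2.000e-03  3.511e+00 -0.000e+00]
t 0.1 pos [0.2339 0.5792 0.2306] xyaw 68.01 down [-0.    -0.001 -1.   ] F [-0.3  0.   0.6] T [-0.03 -0.03 -0.03] w 0.998 q [-1.21  0.33 -0.06  1.46  0.02  1.35 -0.09]
offset [-1.71  -0.095 -2.325]
turn [-1.000e-03 -1.191e+00 -2.000e-03]
t 0.1 pos [0.2339 0.5792 0.2306] xyaw 68.01 down [-0.    -0.001 -1.   ] F [-0.3  0.   0.6] T [-0.03 -0.03 -0.03] w 0.998 q [-1.21  0.33 -0.06  1.46  0.02  1.35 -0.09]
offset [-1.71  -0.095 -2.325]
turn [ 2.000e-03  2.809e+00 -1.000e-03]
```

```bash
python3 -m pendant '{"offset":[[-0.9,-0.45,-0.8],[-0.9,-0.45,-0.8],[-0.9,-0.45,-0.8],[-0.9,-0.45,-0.8],[-0.9,-0.45,-0.8],[-0.9,-0.45,-0.8]],"turn":[[0,-0.49,0],[0,-0.49,0],[0,-0.49,0],[0,-0.49,0],[0,-0.49,0],[0,-0.49,0]]}' 0 40; python3 where.py 0.47 -0.093 0.32 91.6
```

```text
clock: 0.85
position: [0.3148, 0.3526, 0.3208]
ee_rot: [-0.5, -0.5, 0.5, 0.5]
ft_force: [-0.4, -0.3, 0.0]
grip_width: -0.001
t 0.85 pos [0.3148 0.3526 0.3208] xyaw 90.04 down [-0.    -0.001 -1.   ] F [-0.4 -0.3  0. ] T [0.03 0.01 0.01] w -0.001 q [-0.95 -0.04  0.01  1.7   0.    1.48  0.63]
offset [-2.228  0.005 -0.775]
turn [-0.001 -0.035 -0.001]
```

```bash
python3 -m pendant '{"offset":[[-1,0,-0.3],[-1,0,-0.3],[-1,0,-0.3],[-1,0,-0.3],[-1,0,-0.3]],"turn":[[0,-0.03,0],[0,-0.03,0],[0,-0.03,0],[0,-0.03,0],[0,-0.03,0]]}'; python3 where.py 0.47 -0.093 0.30
python3 -m pendant '{"offset":[[-1,0.05,-0.3],[-1,0.05,-0.3],[-1,0.05,-0.3],[-1,0.05,-0.3],[-1,0.05,-0.3]],"turn":[[0,0,0],[0,0,0],[0,0,0],[0,0,0],[0,0,0]]}'; python3 where.py 0.47 -0.093 0.30 91.6
```

```text
clock: 1.48
position: [0.3749, 0.1528, 0.3203]
ee_rot: [-0.494, -0.505, 0.507, 0.494]
ft_force: [0.1, 0.8, -0.1]
grip_width: -0.002
t 1.475 pos [0.3749 0.1528 0.3203] xyaw 91.35 down [-0.001 -0.001 -1.   ] F [ 0.1  0.8 -0.1] T [ 0.04 -0.03 -0.04] w -0.002 q [-0.77 -0.22  0.23  1.85  0.05  1.51  1.04]
offset [-1.24   0.103 -0.446]
clock: 2.1
position: [0.4401, -0.0448, 0.31]
ee_rot: [-0.494, -0.505, 0.507, 0.494]
ft_force: [0.1, 1.0, 0.2]
grip_width: 0.001
t 2.1 pos [ 0.4401 -0.0448  0.31  ] xyaw 91.36 down [-0.002 -0.002 -1.   ] F [0.1 1.  0.2] T [0.03 0.   0.02] w 0.001 q [-0.61 -0.16  0.55  1.8   0.09  1.48  1.51]
offset [-0.244  0.05  -0.144]
turn [-0.003 -0.005 -0.003]
```

```bash
python3 -m pendant '{"offset":[[-0.24,0,-0.13],[-0.24,0.3,-0.13],[-0.24,0.6,-0.13],[-0.24,0.6,-0.13],[-0.24,0.6,-0.13]],"turn":[[0,0,0],[0,0,0],[0,0,0],[0,0,0],[0,0,0]]}'
python3 - <<'E'
from h import *
o=manip.get_obs();a,_=manip.camera("wrist");s,_=manip.camera("side")
cv2.imwrite("pics/w1.png",np.hstack([a,cv2.resize(s[140:350,180:400],(440,420))])[...,::-1][:, :])
im=cv2.imread("pics/w1.png");cv2.imwrite("pics/w1.png",cv2.resize(im,(800,336)))
print(red(a))
E
python3 where.py 0.514 -0.0935 0.182 91.6
```

```text
clock: 2.72
position: [0.4682, -0.0911, 0.192]
ee_rot: [-0.494, -0.506, 0.507, 0.493]
ft_force: [0.4, -0.7, 0.2]
grip_width: -0.0
t 2.825 pos [ 0.4686 -0.0918  0.1925] xyaw 91.43 down [ 0.001 -0.002 -1.   ] F [ 0.3 -0.4  0.8] T [ 0.02  0.01 -0.03] w 0.002 q [-0.56  0.01  0.67  1.92 -0.    1.21  1.71]
offset [-0.014  0.053 -0.227]
turn [ 0.002 -0.004 -0.003]Traceback (most recent call last):
  File "<stdin>", line 5, in <module>
  File "h.py", line 25, in red
    n,l,s,c=cv2.connectedComponentsWithStats(m);i=1+np.argmax(s[1:,4]);return c[i],s[i]
                                                    ~~~~~~~~~^^^^^^^^^
    return _wrapfunc(a, 'argmax', axis=axis, out=out, **kwds)
    return bound(*args, **kwds)
ValueError: attempt to get argmax of an empty sequence
```

View pics/w1.png

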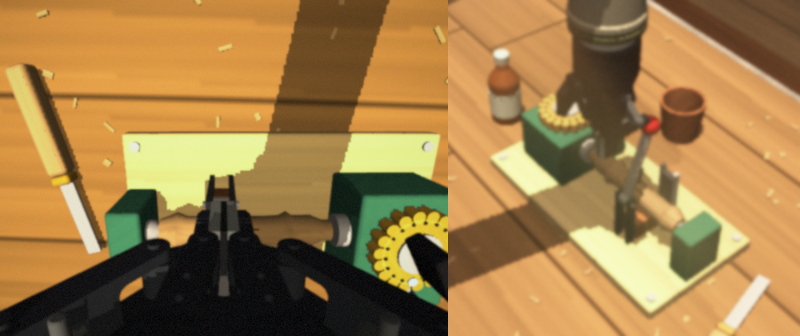

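The strap is straight in front of the fingers: hinge at (222,190) in the wrist crop, ball visible at (652,125) in the side crop. I'll push it gently now.

```bash
python3 -m pendant '{"offset":[[-0.01,0.05,-0.1],[-0.01,0.05,-0.2],[-0.01,0.05,-0.28],[-0.01,0.06,-0.36],[-0.01,0.06,-0.43],[-0.01,0.06,-0.43]],"turn":[[0,0,0],[0,0,0],[0,0,0],[0,0,0],[0,0,0],[0,0,0]]}';python3 where.py 0.59 -0.0935 0.162
python3 - <<'E'
from h import *
s,_=manip.camera("side");cv2.imwrite("pics/s2.png",cv2.resize(s[140:350,180:400],(660,630))[:600,:,::-1])
E
```

```text
clock: 3.58
position: [0.5558, -0.0914, 0.1815]
ee_rot: [0.495, 0.506, -0.506, -0.492]
ft_force: [-0.0, -0.3, 0.3]
grip_width: -0.0
t 3.575 pos [ 0.5558 -0.0914  0.1815] xyaw 91.47 down [ 0.003 -0.002 -1.   ] F [-0.  -0.3  0.3] T [ 0.01  0.04 -0.  ] w -0.0 q [-0.5   0.26  0.69  1.73 -0.17  1.21  1.82]
offset [-0.015  0.098 -0.17 ]
```

View pics/s2.png

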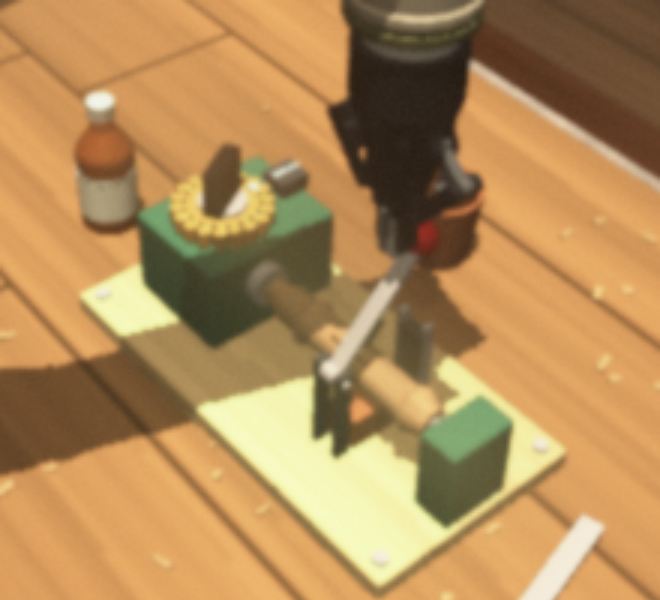

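The strap is leaning forward at roughly 45–50°, with the ball at (428,235) in front of the fingers. I'll carry on over and down.

```bash
python3 -m pendant '{"offset":[[-0.01,0.04,-0.09],[-0.01,0.1,-0.17],[-0.01,0.16,-0.22],[-0.01,0.23,-0.26],[-0.01,0.29,-0.28],[-0.01,0.34,-0.29],[-0.01,0.36,-0.29]],"turn":[[0,0,0],[0,0,0],[0,0,0],[0,0,0],[0,0,0],[0,0,0],[0,0,0]]}';python3 where.py 0.614 -0.0935 0.105
python3 - <<'E'
from h import *
s,_=manip.camera("side");cv2.imwrite("pics/s3.png",cv2.resize(s[140:350,180:400],(660,630))[:600,:,::-1])
E
```

```text
clock: 4.5
position: [0.613, -0.0924, 0.1087]
ee_rot: [-0.495, -0.506, 0.506, 0.493]
ft_force: [0.6, -0.2, 0.7]
grip_width: -0.001
t 4.5 pos [ 0.613  -0.0924  0.1087] xyaw 91.43 down [ 0.001 -0.002 -1.   ] F [ 0.6 -0.2  0.7] T [0.03 0.01 0.04] w -0.001 q [-0.42  0.47  0.64  1.65 -0.3   1.12  1.9 ]
offset [-0.006  0.019 -0.005]
```

View pics/s3.png

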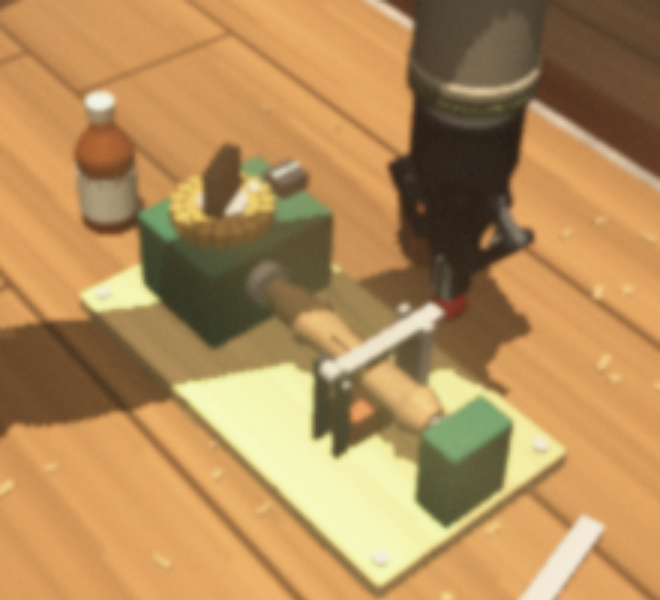

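The strap has entered the fork and the ball is under the fingertips at (452,300). Next I'll press it home.

```bash
python3 -m pendant '{"offset":[[0,0.01,0],[0,0.015,0],[0,0.02,0],[0,0.025,0]],"turn":[[0,0,0],[0,0,0],[0,0,0],[0,0,0]]}';python3 -m pendant '{"offset":[[0,0.01,0],[0,0.015,0],[0,0.02,0],[0,0.02,0]],"turn":[[0,0,0],[0,0,0],[0,0,0],[0,0,0]]}'
```

```text
clock: 5.05
position: [0.6134, -0.0925, 0.1068]
ee_rot: [0.495, 0.507, -0.506, -0.493]
ft_force: [-13.6, 3.5, 31.5]
grip_width: 0.003
clock: 5.55
position: [0.6135, -0.0926, 0.1067]
ee_rot: [0.495, 0.508, -0.505, -0.493]
ft_force: [-16.6, 3.9, 33.7]
grip_width: -0.001
```

```bash
python3 -m pendant '{"offset":[[0,-0.25,0],[0,-0.5,0],[0,-0.7,0],[0.4,-0.7,0.2],[0.9,-0.7,0.38],[0.9,-0.7,0.38],[0.9,-0.7,0.38],[0.9,-0.7,0.38]],"turn":[[0,0,0],[0,0,0],[0,0,0],[0,-0.2,0],[0,-0.4,0],[0,-0.67,0],[0,-0.67,0],[0,-0.67,0]]}' 50 60
python3 - <<'E'
from h import *
o=manip.get_obs();w,_=manip.camera("wrist");t,_=manip.camera("top");s,_=manip.camera("side")
np.savez("v1.npz",w=w,t=t,s=s)
try:
    r=[];
    for n,im in(("side",s),("top",t)):
        c,st=red(im);print(n,c,st);q=rays(n,c);r.append((q[0],q[1][0]))
    print("ball",tri(r))
except Exception as e:print(e)
cv2.imwrite("pics/k1.png",np.hstack([cv2.resize(w,(440,330)),cv2.resize(s[160:325,200:380],(360,330))])[...,::-1])
E
python3 where.py 0.537 0.088 0.16 121.6
```

```text
clock: 6.55
position: [0.5325, 0.0854, 0.247]
ee_rot: [0.347, 0.619, -0.616, -0.344]
ft_force: [0.7, -0.4, 0.5]
grip_width: 0.497
side [331.5        240.33333333] [329 237   5   6  12]
top [326.02040816 189.44897959] [323 186   8   8  49]
ball (array([ 0.62015656, -0.09183879,  0.09447273]), [np.float64(0.0010670118972514356), np.float64(0.0010670118972516357)])
t 6.7 pos [0.533  0.0835 0.2467] xyaw 121.33 down [ 0.005  0.001 -1.   ] F [-0.1  0.2 -0. ] T [ 0.01 -0.02  0.02] w 0.498 q [-0.73  0.13  0.54  1.7  -0.07  1.33  1.94]
offset [ 0.01   0.434 -0.027]
turn [ 0.006 -0.006 -0.002]
```

View pics/k1.png

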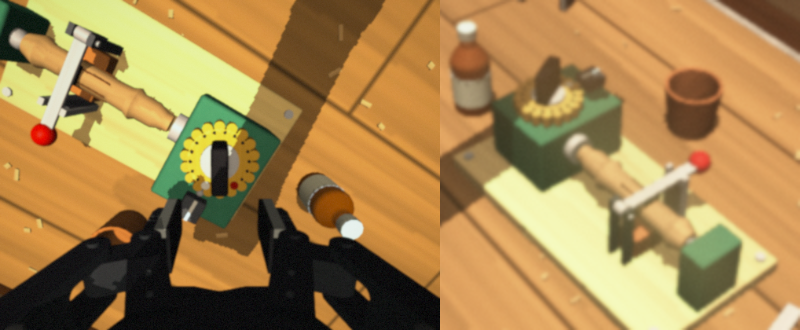

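The strap is home: ball at z ≈ 0.0945, and the bar is seated in the fork. The wrist view shows the bar at (220,168), upright and midway between the fingers. I'll refine the knob position from this view.

Run:
```python
from h import *
o=manip.get_obs();w=np.load("v1.npz")["w"]
g=np.zeros(w.shape[:2],np.uint8);g[165:255,255:305]=w[165:255,255:305].max(2)<50
k,l,st,c=cv2.connectedComponentsWithStats(g)
for j in range(1,k):
    if st[j,4]>100:
        P=plane("wrist",np.argwhere(l==j)[:,::-1],.158,o)[:,:2]*1000
        print(st[j],P.mean(0),cv2.minAreaRect(P.astype(np.float32)))
h=cv2.cvtColor(w,cv2.COLOR_RGB2HSV);m=np.zeros_like(g)
m[140:260,215:345]=((h[...,0]>18)&(h[...,0]<30)&(h[...,1]>150)&(h[...,2]>110))[140:260,215:345]
m=cv2.morphologyEx(m,cv2.MORPH_CLOSE,np.ones((5,5)));k,l,st,c=cv2.connectedComponentsWithStats(m);i=1+np.argmax(st[1:,4])
P=plane("wrist",cv2.convexHull(np.argwhere(l==i)[:,::-1].astype(np.int32))[:,0],.116,o)[:,:2]*1000
print(st[i],cv2.minEnclosingCircle(P.astype(np.float32)))
```

```text
[ 270  180   20   70 1263] [534.79168425  83.14989958] ((534.4829711914062, 83.33027648925781), (50.30410385131836, 13.53244400024414), 30.861888885498047)
[ 230  153  100   97 4503] ((537.431884765625, 84.77385711669922), 41.70904541015625)
```

```bash
python3 where.py 0.537 0.0865 0.18 121.2;  python3 where.py 0.537 0.0865 0.125 121.2
```

```text
t 6.7 pos [0.533  0.0835 0.2467] xyaw 121.33 down [ 0.005  0.001 -1.   ] F [-0.1  0.2 -0. ] T [ 0.01 -0.02  0.02] w 0.498 q [-0.73  0.13  0.54  1.7  -0.07  1.33  1.94]
offset [ 0.003  0.334 -0.023]
turn [ 0.006  0.003 -0.002]
t 6.7 pos [0.533  0.0835 0.2467] xyaw 121.33 down [ 0.005  0.001 -1.   ] F [-0.1  0.2 -0. ] T [ 0.01 -0.02  0.02] w 0.498 q [-0.73  0.13  0.54  1.7  -0.07  1.33  1.94]
offset [ 0.004  0.609 -0.022]
turn [ 0.006  0.003 -0.002]
```

```bash
python3 -m pendant '{"offset":[[0,0.17,-0.02],[0,0.33,-0.02],[0,0.45,-0.02],[0,0.55,-0.02],[0,0.61,-0.02],[0,0.61,-0.02]],"turn":[[0.006,0,0],[0.006,0,0],[0.006,0,0],[0.006,0,0],[0.006,0,0],[0.006,0,0]]}' 45 60; python3 where.py 0.537 0.0865 0.125 121.2
python3 - <<'E'
from h import *
w,_=manip.camera("wrist");cv2.imwrite("pics/k2.png",w[...,::-1])
E
```

```text
clock: 7.45
position: [0.537, 0.0847, 0.1242]
ee_rot: [-0.347, -0.615, 0.617, 0.346]
ft_force: [0.5, 0.2, 1.5]
grip_width: 0.454
t 7.45 pos [0.537  0.0847 0.1242] xyaw 121.24 down [-0.    -0.002 -1.   ] F [0.5 0.2 1.5] T [-0.    0.02  0.01] w 0.454 q [-0.7   0.26  0.53  1.83 -0.14  1.09  2.  ]
offset [ 0.007 -0.004 -0.005]
turn [-0.002  0.001 -0.003]
```

View pics/k2.png

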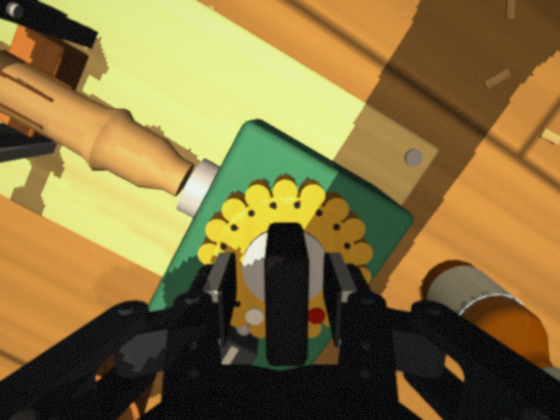

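The bar, at column 286, stands between the open fingers, whose midpoint is about column 281. I'll shift about 1.5 mm and close.

```bash
python3 -m pendant '{"offset":[[0.008,0,0],[0.008,0,0],[0.008,0,0],[0.008,0,0],[0.008,0,0],[0.008,0,0]],"turn":[[0,0,0],[0,0,0],[0,0,0],[0,0,0],[0,0,0],[0,0,0]]}' 0 60; python3 where.py
```

```text
clock: 8.25
position: [0.5366, 0.0873, 0.1261]
ee_rot: [0.347, 0.617, -0.616, -0.346]
ft_force: [-4.1, 1.3, 6.1]
grip_width: 0.177
t 8.25 pos [0.5366 0.0873 0.1261] xyaw 121.31 down [ 0.002 -0.    -1.   ] F [-4.1  1.3  6.1] T [0.32 0.84 0.08] w 0.177 q [-0.7   0.25  0.52  1.83 -0.14  1.09  1.99]
```

```bash
python3 -m pendant '{"offset":[[0,0,0],[0,0,0],[0,0,0],[0,0,0],[0,0,0],[0,0,0]],"turn":[[0,0.09,0],[0,0.18,0],[0,0.27,0],[0,0.36,0],[0,0.45,0],[0,0.45,0]]}'; python3 where.py; python3 -m pendant '{"offset":[[0,0,0],[0,0,0],[0,0,0],[0,0,0],[0,0,0],[0,0,0]],"turn":[[0,0.09,0],[0,0.18,0],[0,0.27,0],[0,0.36,0],[0,0.45,0],[0,0.45,0]]}'; python3 where.py 0.537 .087 .126 61.3
```

```text
clock: 9.0
position: [0.5364, 0.0877, 0.1261]
ee_rot: [0.45, 0.546, -0.546, -0.449]
ft_force: [-1.1, 0.9, -3.3]
grip_width: 0.178
t 9.0 pos [0.5364 0.0877 0.1261] xyaw 101.13 down [ 0.001 -0.    -1.   ] F [-1.1  0.9 -3.3] T [0.09 0.15 0.17] w 0.178 q [-0.74  0.26  0.57  1.84 -0.16  1.09  1.65]
clock: 9.75
position: [0.5363, 0.0879, 0.1262]
ee_rot: [0.538, 0.46, -0.459, -0.537]
ft_force: [-0.3, 1.3, -4.6]
grip_width: 0.178
t 9.75 pos [0.5363 0.0879 0.1262] xyaw 81.01 down [ 0.001 -0.    -1.   ] F [-0.3  1.3 -4.6] T [ 0.11 -0.09  0.14] w 0.178 q [-0.79  0.27  0.63  1.84 -0.17  1.09  1.32]
offset [-0.004  0.001 -0.004]
turn [0.002 0.438 0.   ]
```

```bash
python3 -m pendant '{"offset":[[0,0,0],[0,0,0],[0,0,0],[0,0,0],[0,0,0],[0,0,0],[0,0,0]],"turn":[[0,0.09,0],[0,0.18,0],[0,0.27,0],[0,0.36,0],[0,0.44,0],[0,0.44,0],[0,0.44,0]]}'; python3 where.py
python3 - <<'E'
from h import *
w,_=manip.camera("wrist");s,_=manip.camera("side");t,_=manip.camera("top");np.savez("v2.npz",w=w,s=s,t=t)
for n,im in(("side",s),("top",t)):
    try:print(n,red(im))
    except Exception:pass
cv2.imwrite("pics/k3.png",np.hstack([cv2.resize(w,(440,330)),cv2.resize(s[160:325,200:380],(360,330))])[...,::-1])
E
```

```text
clock: 10.62
position: [0.5364, 0.0882, 0.1262]
ee_rot: [0.608, 0.361, -0.36, -0.608]
ft_force: [2.4, 3.4, -5.6]
grip_width: 0.176
t 10.625 pos [0.5364 0.0882 0.1262] xyaw 61.37 down [ 0.001 -0.    -1.   ] F [ 2.4  3.4 -5.6] T [ 0.38 -0.28  0.17] w 0.176 q [-0.83  0.27  0.68  1.84 -0.19  1.09  0.99]
side (array([332.125, 240.5  ]), array([331, 238,   3,   5,   8], dtype=int32))
top (array([325.96, 189.62]), array([322, 186,   9,   9,  50], dtype=int32))
```

View pics/k3.png

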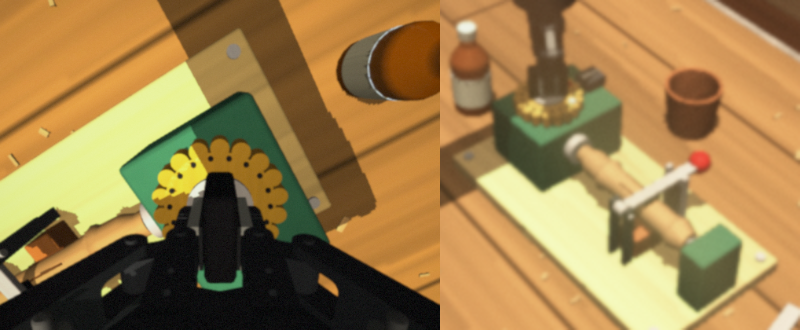

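The bar is held in line with the fingers and the strap is still home. As one numeric check, I'll compare the plate's hole pattern modulo 20° with the home view.

Run:
```python
from h import *
def ph(w,o,c):
    # brass/not-brass outline in polar coords about the axis: phase of the 18-fold scallop and hole pattern
    th=np.radians(np.arange(0,360,.5));out=[]
    m=manip.camera_model("wrist");R,t=pose(m,o);K=np.array(m["intrinsics"])
    for r in (.033,.034,.035,.039,.040,.041):
        X=np.c_[c[0]+r*np.cos(th),c[1]+r*np.sin(th),np.full(len(th),.116)];q=(X-t)@R;p=q[:,:2]/q[:,2:]
        p=p*(1+m["k1"]*(p**2).sum(1,keepdims=True))*K[0,0]+K[:2,2]
        v=cv2.remap(w.astype(np.float32).mean(2) if 0 else w[...,0].astype(np.float32),p[:,:1].astype(np.float32),p[:,1:].astype(np.float32),1)[:,0]
        yaw=np.arctan2(*(Ro.from_quat(o["ee_rot"]).as_matrix()[[1,0],2]))
        d=(th-yaw+np.pi)%(2*np.pi)-np.pi;s=abs(d)<np.radians(60)  # visible side, +tool z
        v=v[s];v=v-cv2.GaussianBlur(v[:,None],(1,81),0)[:,0]
        z=(v*np.exp(-18j*th[s])).sum()
        out.append((r,round(np.degrees(np.angle(z))/18,2),round(abs(z)/s.sum(),1)))
    return out
o2=manip.get_obs();v2=np.load("v2.npz")["w"];v1=np.load("v1.npz")["w"]
M=lambda y:Ro.from_matrix(np.c_[[np.cos(y),np.sin(y),0],[0,0,-1.],np.cross([np.cos(y),np.sin(y),0],[0,0,-1.])]).as_quat()
o1=dict(position=np.array([.5327,.0845,.2468]),ee_rot=M(np.radians(121.33)))
for c in((.5364,.0868),(.5364,.0882),(.5375,.0855)):
    print(c,"\n home",ph(v1,o1,c),"\n now",ph(v2,o2,c))
```

```text
(0.5364, 0.0868) 
 home [(0.033, np.float64(7.21), np.float64(3.4)), (0.034, np.float64(7.18), np.float64(6.3)), (0.035, np.float64(7.22), np.float64(8.2)), (0.039, np.float64(7.52), np.float64(26.0)), (0.04, np.float64(7.41), np.float64(25.0)), (0.041, np.float64(7.32), np.float64(14.6))] 
 now [(0.033, np.float64(7.46), np.float64(3.4)), (0.034, np.float64(8.38), np.float64(8.2)), (0.035, np.float64(8.46), np.float64(8.7)), (0.039, np.float64(8.78), np.float64(26.3)), (0.04, np.float64(8.85), np.float64(26.0)), (0.041, np.float64(8.75), np.float64(10.9))]
(0.5364, 0.0882) 
 home [(0.033, np.float64(5.61), np.float64(5.7)), (0.034, np.float64(5.66), np.float64(4.5)), (0.035, np.float64(5.74), np.float64(6.2)), (0.039, np.float64(6.11), np.float64(21.8)), (0.04, np.float64(6.02), np.float64(22.7)), (0.041, np.float64(6.05), np.float64(18.6))] 
 now [(0.033, np.float64(7.16), np.float64(4.8)), (0.034, np.float64(6.76), np.float64(7.2)), (0.035, np.float64(6.9), np.float64(8.2)), (0.039, np.float64(7.25), np.float64(25.5)), (0.04, np.float64(6.89), np.float64(18.8)), (0.041, np.float64(6.34), np.float64(6.7))]
(0.5375, 0.0855) 
 home [(0.033, np.float64(9.13), np.float64(2.9)), (0.034, np.float64(9.25), np.float64(6.3)), (0.035, np.float64(9.43), np.float64(8.5)), (0.039, np.float64(9.47), np.float64(26.2)), (0.04, np.float64(9.48), np.float64(27.2)), (0.041, np.float64(9.54), np.float64(16.7))] 
 now [(0.033, np.float64(8.72), np.float64(5.8)), (0.034, np.float64(8.68), np.float64(3.3)), (0.035, np.float64(9.48), np.float64(7.0)), (0.039, np.float64(9.74), np.float64(19.4)), (0.04, np.float64(9.73), np.float64(24.9)), (0.041, np.float64(9.66), np.float64(25.4))]
```

The scallop phase matches home to within about 1.5°, so the knob is in the click and well inside ±5.7°. The clock is at about 10.8 s. Handing in while holding.

```bash
python3 -c "
from workcell import manip
print(manip.hand_in())"; python3 where.py
```

```text
the job is handed in; nothing more can be done
None
the job is handed in; nothing more can be done
```

The strap is home in its catch and the knob is at the third stop. I handed the job in at about 10.8 s with the fingers still gripping the bar. `hand_in` gives no verdict, so the result rests on my own checks.

- **Strap:** I pushed it over with closed fingers and pressed it against its stop with about 33 N. The ball then measured about 94.5 mm above the bench, against 95 mm nominal. After the knob was turned, the ball was still at the same place in both fixed cameras to within a pixel.
- **Knob:** I gripped the bar with 60 N and turned it 59.9° clockwise in three 20° steps. The tool stayed on its commanded angle, and the torque about the knob axis at the end was 0.17 N m, close to the 0.16 N m return spring.
- **Third stop:** The plate's scallop pattern matched its home phase to within about 1.5°, against an allowed 5.7°. I did not see the red dot at the plunger because the gripper hid it; the third stop is inferred from the turned angle and the scallops.
- **Bystanders:** My path kept clear of the chisel, bottle and cup. None looked displaced in the pictures I viewed, but I did not measure their positions.
- **Disagreement:** The cameras differed by about 2–4 mm on the knob's position along the jig. I moved about 1.5 mm before gripping, and the closing grip took up what was left.

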